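Lock the shelf-angle knob with its notched disc

ROBOT

A 6-joint arm with a two-finger parallel gripper is mounted at the origin on the work surface. World frame = base frame: x ahead of the robot, y to its left, z up, the work surface at z = 0. Lengths are in m, angles in rad, forces in N, time in s.
With the tool pointing down it reaches from about 0.275 to 0.75 m from the base axis. Payload 10.2 kg.
Tool frame: the origin (TCP) lies at the very end of the fingers, on their centre line; the grasp point (between the pads) lies env.hold_point_z behind it (env.hold_point_z is the distance from the TCP to the grasp point, in m); z points along the fingers, y is the line along which they close (so a half turn about z gives the same grasp; the last joint's range is limited). The gripper opens to 85 mm and grips with 20 to 120 N. Pads are 22 mm wide; open, the fingers measure 114 mm over their backs; the gripper's body (76 mm by 85 mm) begins 54 mm behind the grasp point. The pads swing forward as they close: fully open they stand 13 mm farther back than shut.
Start: joints at [0.971, 0.313, 1.498, -0, 1.331, -0.223], TCP at [0.193, 0.488, 0.207] pointing down, gripper open.
Joint ranges: [-2.94, 2.94], [-0.97, 2.17], [0.19, 2.56], [-1.23, 4.37], [0.02, 3.11], [-2.88, 2.88]. Speed limits (rad/s): [2.39, 2.39, 3.01, 3.14, 3.14, 3.14].

INTERFACE

Orientations are given as a unit quaternion [x, y, z, w].
In Python, from plant import monitor, snapshot, get_calibration, order, env gives the robot as it stands.
- The arm moves only by the tool carry_out, never from a script. Its argument "moves" is a list of rows, each a list of 3 entries, a list of its own where there are three numbers: the finger opening in m, from 0 to 0.0854, then the shift along the world's x, y, z in m, then the turn about the world's z in degrees. In form: [[hand, [x, y, z], yaw], ...]. A call has exactly 10 rows; each row shifts and turns the commanded pose from where the row before left it; what a row does not reach is not made up. A row lasts 1/8 s, in which the tool goes at most 62.5 mm and 10.7 degrees, less where a joint would pass 70% of its speed; a pose out of reach is approached as far as the arm can. A call with a gripper value outside its range is refused whole. The fingers move at their own pace and stop on an object; the grip force is fixed at half the most. Time passes only in rows, so rows that do not move let the fingers close, or fill a call up. It gives the time, the measured TCP pose, the force, the opening and the grip force at its end, in the units of the state.
- monitor.get_state(): the state, without advancing time (a new reading comes with each control period).
- snapshot(name): name is "scene" or "top"; returns the picture (384x512x3 uint8, red, green, blue); there is no depth.
- get_calibration(name): a dict with "mtx" (3x3 intrinsics, pixels), "position" and "orientation" of the camera in the world. Camera axes: x right, y up, looking along -z (the intrinsics and any distortion apply to the point x, -y, -z); pixel columns grow to the right and rows downward; lengths in m; the calibration is good to about 2 mm. A picture is of the moment at which its call begins. get_calibration takes no time and is no camera call.
- order.job_done(): hands the job in; it is judged then, once.
The state is a dict: "clock": time; "joint_pos": joint angles; "dq": joint speeds; "joint_torque": joint torques, N m; "tool_pos": TCP position; "tcp_rot": TCP orientation; "ft_force": force on the tool from outside, world axes, zero at the start; "torque": the same for the moment, N m; "opening": opening from 0.0 (shut) to 1.0 (fully open); "gripper_force": force on a finger pad.
Only numpy, scipy, OpenCV 4.12 (cv2) and the standard library are available. Lean on these libraries where they do the work, as an engineer would, in place of code of your own. Each camera call takes 0.05 s, during which the arm holds its last target. There are 200 camera calls.

TASK

Lock the shelf angle: with a fingertip, push the knob's notched disc round (it has a small upright post to push against) until the notch in its rim stands over the fixed pin, then press the disc straight down so that it is fully seated with the pin in the notch, and leave it clear. Do not pull the disc upward, and leave the plates, the glass bowl and the chopstick caddy where they stand.

Things in the scene. Friction and masses are not known exactly. Their poses are not given: they have to be found in the camera images.
- rose_turn (a joint): turning of the notched disc about its vertical axis, rad; grows counter-clockwise seen from above. The notch is over the pin at 0 and equally at 6.283 (one whole turn); the disc turns freely past both, either way. It starts somewhere between 0.6 and 5.7. It turns stiffly, with dry friction of about 0.06 N m (about 1.4 N at the post), has no spring and stays where it is left.
- rose_press (a joint): height of the disc, m: 0 at the start, proud and just clear of the pin; grows as pressed; 0.012 is fully seated on a hard stop. No spring: friction holds it at any height (6 N pushes it down, 12 N pulls it up). Off the notch it lands on the pin at 0.0015 to 0.004 and can still be turned. The notch has 3 mm (0.05 rad) of play either side of the pin, whose top is domed.
- cap (a point): centre of the flat top of the round black cap (32 mm across, 10 mm high) in the middle of the disc: on the disc's vertical axis, and the place to press. The steel disc under it is 130 mm across and 10 mm thick; its upper face lies 10 mm below this point.
- post (a point): top of the black upright finger post on the disc, a round pin 14 mm in diameter with a domed top, standing 24 mm above the disc's upper face, 44 mm from the disc's axis, opposite the notch. It turns with the disc; push it sideways near its root or middle to turn the disc.
- notch (a point): the notch in the disc's rim: a gap 16 mm wide and 10 mm deep, open outward. The point lies 62 mm from the axis (3 mm inside the rim), mid-notch, level with the disc's upper face; turns with the disc.
- pin (a point): top of the fixed steel pin, 10 mm in diameter with a domed top, standing 12.5 mm above the dark housing under the disc, 62 mm from the disc's axis, so that only its outer edge shows beyond the rim until the notch uncovers it; a lug with a short steel rib points outward from it. The housing is 150 mm square, its top 45 mm above the work surface.
- plates: stack of white plates, 160 mm across and 54 mm high, on the stainless shelf deck (60 mm above the work surface) that stands to the housing's right as the robot sees it; origin under its centre. Leave alone.
- bowl: glass bowl, 110 mm across and 55 mm high, on the same deck, nearer to the disc; origin under its centre. Leave alone.
- caddy: open black chopstick caddy, 260 x 80 mm and 45 mm high, on the work surface to the disc's left as the robot sees it; origin under its centre, long side along its x. Leave alone.

How it is judged:
By the outcome, as a careful person would: the job done as asked, in the order asked, and still so for the second after the job is handed in, with the robot touching nothing.
It also fails if it takes over 43 s, if anything falls off the work surface, if the arm or the gripper's body presses on something with over 40 N, if the wrist force passes 120 N, or if a joint passes its speed limit or range.

## Working session

There is one attempt and no reset: what is moved stays moved. The work goes in short steps, Python scripts to look and compute and a tool call to move; the robot and the scene stay as the last step left them, time stands still between calls to the robot, and variables do not carry over. Pictures are saved under pics/ and viewed, at most 10 in all, crops included, and the job is handed in when it is done.

Besides the shell and the picture viewer there is one more tool, called after ">>>" as name([rows], argument=value, ...), one row to a line, values as JSON. carry_out: Moves the arm, as the interface text tells. Its arguments: {"type":"object","properties":{"moves":{"type":"array","items":{"type":"array"}}},"required":["moves"]}

```bash
mkdir -p pics; cat > h.py <<'E'
import numpy as np, cv2
from scipy.spatial.transform import Rotation as R
from plant import monitor, snapshot, get_calibration, order, env
def ray(n,uv):
    c=get_calibration(n); K=np.array(c["mtx"]); 
    x,y=((uv[0]-K[0,2])/K[0,0],(uv[1]-K[1,2])/K[1,1])
    o=np.array(c["orientation"]); M=R.from_quat(o).as_matrix() if o.size==4 else o.reshape(3,3)
    return np.array(c["position"]),M@np.array([x,-y,-1])
def plane(n,uv,z):
    p,d=ray(n,uv); return p+d*(z-p[2])/d[2]
def proj(n,P):
    c=get_calibration(n); K=np.array(c["mtx"]); M=R.from_quat(c["orientation"]).as_matrix()
    q=M.T@(np.array(P)-c["position"]); return K[0,2]+K[0,0]*q[0]/-q[2],K[1,2]+K[1,1]*-q[1]/-q[2]
E
python3 - <<'E'
from h import *
for n in("scene","top"):
    print(get_calibration(n)); cv2.imwrite(f"pics/{n}0.png",snapshot(n)[...,::-1])
print(monitor.get_state(),env.hold_point_z)
E
```

```text
{'mtx': array([[349.59985902,   0.        , 249.87606297],
       [  0.        , 349.59985902, 192.94233435],
       [  0.        ,   0.        ,   1.        ]]), 'position': array([1.21870746, 0.20270643, 0.67756561]), 'orientation': array([0.25401885, 0.32429571, 0.72341834, 0.5540511 ])}
{'mtx': array([[375.09568524,   0.        , 255.35723694],
       [  0.        , 375.09568524, 189.50924987],
       [  0.        ,   0.        ,   1.        ]]), 'position': array([0.46631855, 0.03387566, 1.11586193]), 'orientation': array([ 0.04115108, -0.02247242, -0.69709325,  0.71544572])}
{'clock': 0.1, 'joint_pos': array([ 9.70612698e-01,  3.13401344e-01,  1.49832013e+00,  4.11146093e-05,
        1.33099268e+00, -2.23378003e-01]), 'dq': array([-8.06105132e-05, -6.42305141e-04, -2.08756417e-03,  2.63952775e-04,
       -4.80593798e-04,  1.08040311e-03]), 'joint_torque': array([ 4.03005790e-03, -4.12903512e+01, -2.60139030e+01, -3.22238031e-05,
        3.04834954e-03,  4.19513435e-05]), 'tool_pos': array([0.19302778, 0.48797234, 0.20640401]), 'tcp_rot': array([ 1.87294988e-01,  9.82303554e-01, -5.05886995e-04, -2.42733718e-04]), 'ft_force': array([ 0.22660021,  0.67829712, -0.15561078]), 'torque': array([ 0.00405245, -0.00305254, -0.02733246]), 'gripper_force': 0.0, 'opening': 0.9991754328716471} 0.0187
```

View pics/scene0.png

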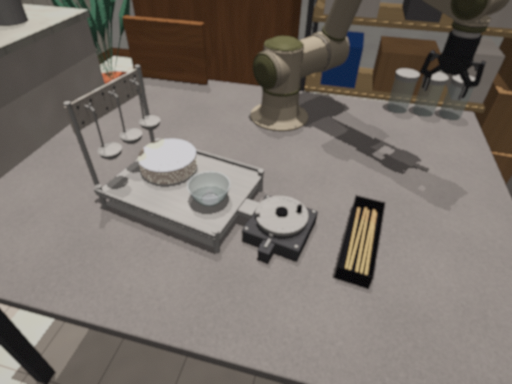

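View pics/top0.png

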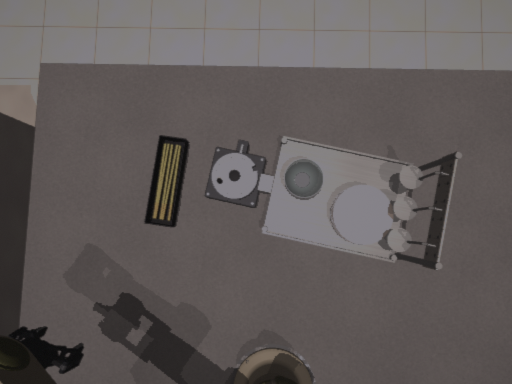

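Scene: housing at about (280,222), with the cap at (282,211) and a dark post near (299,208). Top: disc at (235,176), cap in its centre, post near (220,181), lug at (242,147). I'll enlarge and measure.

```bash
python3 - <<'E'
from h import *
t=cv2.imread("pics/top0.png"); s=cv2.imread("pics/scene0.png")
a=cv2.resize(t[135:215,195:280],None,fx=5,fy=5,interpolation=2); b=cv2.resize(s[185:265,235:325],None,fx=4.4,fy=5,interpolation=2)[:400]
cv2.imwrite("pics/crop0.png",np.hstack([a,b[:, :370]]))
g=cv2.cvtColor(t,6)
for nm,m in(("disc",(g>130)),("dark",(g<60))):
    m=m.astype(np.uint8); m[:, :205]=0;m[:,262:]=0;m[:140]=0;m[215:]=0
    n,l,st,c=cv2.connectedComponentsWithStats(m)
    for i in range(1,n):
        if st[i,4]>5: print(nm,st[i],c[i],plane("top",c[i],.068)[:2],plane("top",c[i],.078)[:2])
E
```

```text
disc [ 213  154   43   44 1252] [234.34664537 175.47204473] [0.59879915 0.12319134] [0.59753486 0.12233898]
disc [259 177   3  13  24] [260.41666667 184.33333333] [0.57548935 0.04906023] [0.57444751 0.04891532]
dark [243 143  14  13  42] [247.85714286 150.4047619 ] [0.67125795 0.08714835] [0.66930217 0.08663996]
dark [216 147  16   4  17] [223.52941176 148.47058824] [0.67529166 0.15644585] [0.67329738 0.15527613]
dark [213 151   7   9  22] [215.45454545 154.68181818] [0.6569219  0.17878776] [0.65510293 0.17740483]
dark [233 150   6   2   9] [235.44444444 150.66666667] [0.66972436 0.12235433] [0.66778321 0.12150995]
dark [212 161   2   5   6] [212.33333333 162.83333333] [0.63335675 0.18679392] [0.63176267 0.18533458]
dark [229 170  11  11  87] [233.90804598 175.28735632] [0.59929398 0.12444675] [0.59802497 0.12358241]
dark [258 175   1   6   6] [258.  177.5] [0.59464542 0.05635824] [0.59342076 0.05614368]
dark [217 178   5   5  20] [218.95 180.25] [0.58419634 0.16622371] [0.5830714  0.16496068]
dark [206 182   3   7   7] [207.14285714 185.        ] [0.56992514 0.19909774] [0.56893639 0.19752098]
dark [248 189   7   7  10] [251.  192.3] [0.55238524 0.07488224] [0.55156389 0.07449091]
dark [205 191  55  17 134] [237.20895522 200.68656716] [0.52784919 0.11286934] [0.52726199 0.11211548]
```

View pics/crop0.png

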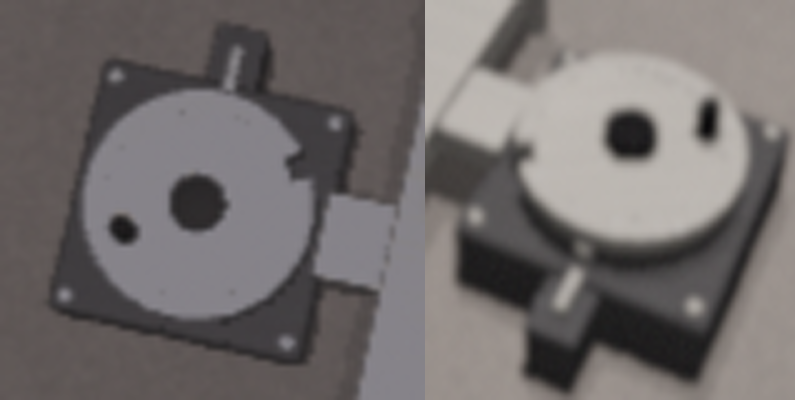

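Crop: cap at crop (198,202), post (124,229), notch (296,163), lug rib (233,65), four corner screws. The right half confirms the notch is off the lug.

```bash
python3 - <<'E'
from h import *
f=lambda u,v,z:plane("top",(195+(u+.5)/5-.5,135+(v+.5)/5-.5),z)[:2]
sc=np.array([f(*p,.046) for p in((115,76),(335,123),(64,294),(287,342))]); print(sc,sc.mean(0))
for z in(.078,.068): print(f(198,202,z))
c=f(198,202,.078)
for nm,p,z in(("post",(124,229),.085),("notch",(296,163),.068),("rib",(233,65),.055),("lug",(240,60),.05)):
    q=f(*p,z); d=q-c; print(nm,q,np.hypot(*d),np.degrees(np.arctan2(d[1],d[0])))
for e in(sc[0]-sc[2],sc[1]-sc[3]): print(np.hypot(*e),np.degrees(np.arctan2(e[1],e[0])))
# scene check
u=(235+631/4.4,185+135/5); print("cap scene",plane("scene",u,.078))
b=f(230,85,.055)-f(236,48,.055);print(np.degrees(np.arctan2(b[1],b[0])))
E
```

```text
[[0.67539153 0.17611768]
 [0.65073163 0.04785467]
 [0.54788912 0.20088609]
 [0.52361025 0.07202233]] [0.59940563 0.12422019]
[0.5988527  0.12279189]
[0.60012969 0.12364862]
post [0.58189586 0.16281045] 0.04346285525955256 112.96356263185102
notch [0.62361505 0.06898158] 0.059234482944677536 -65.28912622277123
rib [0.68154    0.10717996] 0.08414821823538554 -10.69197593878396
lug [0.68556996 0.10356943] 0.08882222217570868 -12.498555003962064
0.12988586734296031 -10.993269356406715
0.1293983031610338 -10.764313522073325
cap scene [0.54350858 0.35475866 0.078     ]
172.6427601424686
```

>>> carry_out([
  [0, [0.041, -0.03, -0.004], -1.8],
  [0, [0.041, -0.03, -0.004], -1.8],
  [0, [0.041, -0.03, -0.004], -1.8],
  [0, [0.041, -0.03, -0.004], -1.8],
  [0, [0.041, -0.03, -0.004], -1.8],
  [0, [0.041, -0.03, -0.004], -1.8],
  [0, [0.041, -0.03, -0.004], -1.8],
  [0, [0.041, -0.03, -0.004], -1.8],
  [0, [0.041, -0.03, -0.004], -1.8],
  [0, [0.041, -0.03, -0.004], -1.8],
])

```text
clock: 1.35
tool_pos: [0.6042, 0.187, 0.1664]
tcp_rot: [0.339, 0.941, -0.0, -0.0]
ft_force: [0.0, 0.2, 0.0]
opening: -0.0
gripper_force: 0.0
```

>>> carry_out([
  [0, [0, 0.003, -0.02], 0],
  [0, [0, 0, -0.02], 0],
  [0, [0, 0, -0.02], 0],
  [0, [0, 0, -0.016], 0],
  [0, [0, 0, -0.008], 0],
  [0, [0, 0, -0.004], 0],
  [0, [0, 0, 0], 0],
  [0, [0, 0, 0], 0],
  [0, [0, 0, 0], 0],
  [0, [0, 0, 0], 0],
])

```text
clock: 2.6
tool_pos: [0.6033, 0.1912, 0.0791]
tcp_rot: [0.339, 0.941, 0.0, 0.0]
ft_force: [-0.1, 0.6, -0.1]
opening: -0.001
gripper_force: 0.0
```

```bash
python3 - <<'E'
from h import *
t=snapshot("top")[...,::-1]; s=snapshot("scene")[...,::-1]
cv2.imwrite("pics/crop1.png",np.hstack([cv2.resize(t[135:215,195:275],None,fx=5,fy=5,interpolation=2),cv2.resize(s[175:255,245:325],None,fx=5,fy=5,interpolation=2)]))
E
```

```text
(no output)
```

View pics/crop1.png

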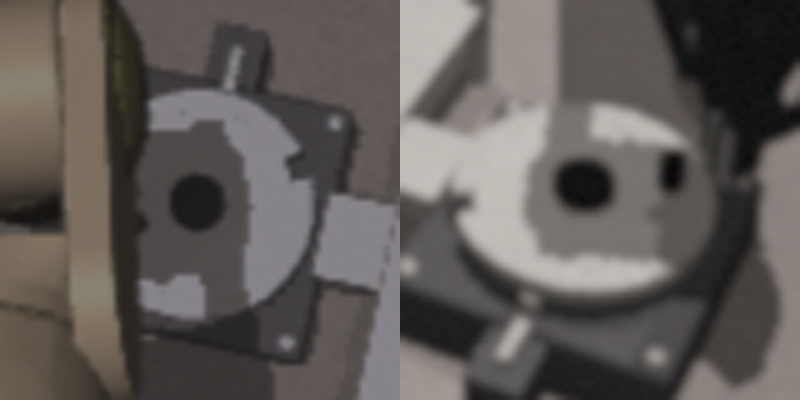

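Scene half: the fingertip (about (725,150)) stands beyond the post (672,172), on the correct side and clear. Pushing along the arc to about 155°.

>>> carry_out([
  [0, [-0.0037, -0.0053, -0.002], 0],
  [0, [-0.0036, -0.0053, 0], 0],
  [0, [-0.0034, -0.0017, 0], 0],
  [0, [-0.0034, -0.0018, 0], 0],
  [0, [-0.0061, -0.0047, 0], 0],
  [0, [-0.0052, -0.0056, 0], 0],
  [0, [-0.0032, -0.0048, 0], 0],
  [0, [-0.0018, -0.0034, 0], 0],
  [0, [0, 0, 0], 0],
  [0, [0, 0, 0], 0],
])

```text
clock: 3.95
tool_pos: [0.5729, 0.1586, 0.0769]
tcp_rot: [0.339, 0.941, 0.0, 0.0]
ft_force: [-0.4, 0.2, 0.2]
opening: 0.001
gripper_force: 0.0
```

```bash
python3 - <<'E'
from h import *
t=snapshot("top")[...,::-1]; s=snapshot("scene")[...,::-1]
cv2.imwrite("pics/crop2.png",np.hstack([cv2.resize(t[135:215,195:275],None,fx=5,fy=5,interpolation=2),cv2.resize(s[175:255,245:325],None,fx=5,fy=5,interpolation=2)]))
E
```

```text
(no output)
```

View pics/crop2.png

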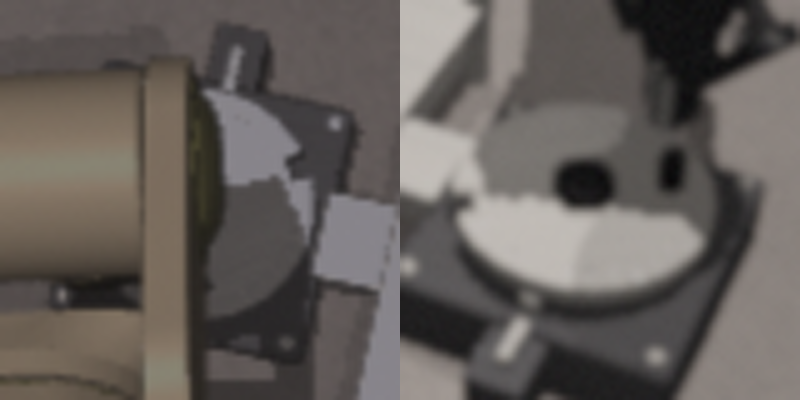

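The disc did not turn (notch still at (296,163), post at (672,170)), while the finger now stands behind the post at about (672,100). I'll check the geometry by projecting.

```bash
python3 - <<'E'
from h import *
S=monitor.get_state();print(S["tool_pos"])
def show(n,P):
    u,v=proj(n,P); o=(245,175) if n=="scene" else (195,135)
    return round((u-o[0]+.5)*5),round((v-o[1]+.5)*5)
print("tip scene",show("scene",S["tool_pos"]))
for P in((.599,.1235,.078),(.582,.164,.068),(.582,.164,.092)): print(P,show("scene",P),show("top",P))
# triangulate
def tri(a,b):
    p,d=ray("top",(195+a[0]/5-.5,135+a[1]/5-.5)); q,e=ray("scene",(245+b[0]/5-.5,175+b[1]/5-.5))
    x=np.linalg.lstsq(np.c_[d,-e],q-p,rcond=None)[0]; A=p+d*x[0];B=q+e*x[1]; return (A+B)/2,np.linalg.norm(A-B)
print("cap",tri((198,202),(185,183))); print("post",tri((123,229),(272,158)))
print("notch",tri((296,163),(63,198)))
E
```

```text
[0.57285619 0.15869316 0.07685671]
tip scene (264, 156)
(0.599, 0.1235, 0.078) (185, 176) (197, 202)
(0.582, 0.164, 0.068) (270, 183) (126, 233)
(0.582, 0.164, 0.092) (275, 148) (121, 228)
cap (array([0.59958061, 0.12369494, 0.07407145]), np.float64(0.0005609084678235261))
post (array([0.58215144, 0.16353049, 0.0851639 ]), np.float64(0.00020781255907355298))
notch (array([0.62344014, 0.06851972, 0.07194392]), np.float64(0.001268625509287501))
```

```bash
python3 - <<'E'
from h import *
s=snapshot("scene")[...,::-1]
c=cv2.resize(s[150:220,270:330],None,fx=8,fy=8,interpolation=cv2.INTER_CUBIC)
c=(255*np.clip(c/200.,0,1)**.5).astype(np.uint8)
u,v=proj("scene",monitor.get_state()["tool_pos"]); cv2.circle(c,(round((u-270+.5)*8),round((v-150+.5)*8)),3,(0,0,255),-1)
cv2.imwrite("pics/crop3.png",c)
E
```

```text
(no output)
```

View pics/crop3.png

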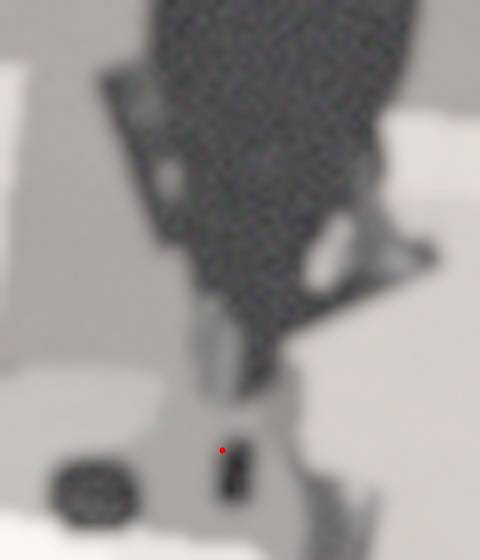

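The real fingertip ends at about (232,395), while the reported TCP projects to (222,450). The fingertip is therefore some 25–30 mm above the reported TCP, and it passed over the post without touching. I'll go back, lower further and verify.

>>> carry_out([
  [0, [0.01, 0.011, 0], 0],
  [0, [0.01, 0.011, 0], 0],
  [0, [0.0104, 0.0106, 0], 0],
  [0, [0, 0, -0.006], 0],
  [0, [0, 0, -0.006], 0],
  [0, [0, 0, -0.004], 0],
  [0, [0, 0, -0.002], 0],
  [0, [0, 0, -0.002], 0],
  [0, [0, 0, 0], 0],
  [0, [0, 0, 0], 0],
])

```text
clock: 5.35
tool_pos: [0.6033, 0.1912, 0.057]
tcp_rot: [0.339, 0.941, 0.0, 0.0]
ft_force: [-0.5, -0.7, -0.2]
opening: -0.0
gripper_force: 0.0
```

```bash
python3 - <<'E'
from h import *
s=snapshot("scene")[...,::-1]
c=cv2.resize(s[150:220,270:330],None,fx=8,fy=8,interpolation=cv2.INTER_CUBIC)
c=(255*np.clip(c/200.,0,1)**.5).astype(np.uint8)
T=monitor.get_state()["tool_pos"]
for dz in(0,.01,.02,.03):
    u,v=proj("scene",T+[0,0,dz]); cv2.circle(c,(round((u-270+.5)*8),round((v-150+.5)*8)),3,(0,0,255),-1)
cv2.imwrite("pics/crop4.png",c)
E
```

```text
(no output)
```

View pics/crop4.png

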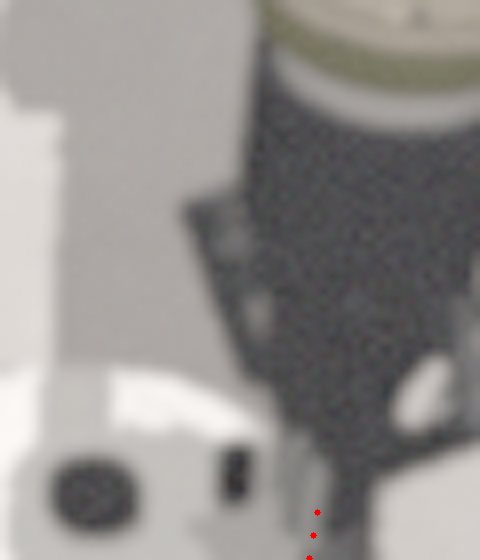

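Tip now ends near row 530 at column 320, so the true tip lies about 28 mm above the reported TCP, at z ≈ 0.085. Lowering 6 mm, then pushing.

>>> carry_out([
  [0, [0, 0, -0.003], 0],
  [0, [0, 0, -0.003], 0],
  [0, [-0.0037, -0.0053, 0], 0],
  [0, [-0.0036, -0.0053, 0], 0],
  [0, [-0.0034, -0.0017, 0], 0],
  [0, [-0.0034, -0.0018, 0], 0],
  [0, [-0.0061, -0.0047, 0], 0],
  [0, [-0.0052, -0.0056, 0], 0],
  [0, [0, 0, 0], 0],
  [0, [0, 0, 0], 0],
])

```text
clock: 6.65
tool_pos: [0.5779, 0.1664, 0.0509]
tcp_rot: [0.339, 0.941, -0.0, 0.0]
ft_force: [0.9, 0.4, -0.5]
opening: -0.004
gripper_force: 0.0
```

```bash
cat >> h.py <<'E'
def look(name):
    t=snapshot("top")[...,::-1]; s=snapshot("scene")[...,::-1]
    cv2.imwrite(name,np.hstack([cv2.resize(t[135:215,195:275],None,fx=5,fy=5,interpolation=2),cv2.resize(s[175:255,245:325],None,fx=5,fy=5,interpolation=2)]))
E
python3 - <<'E'
from h import *
look("pics/crop5.png")
E
```

```text
(no output)
```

View pics/crop5.png

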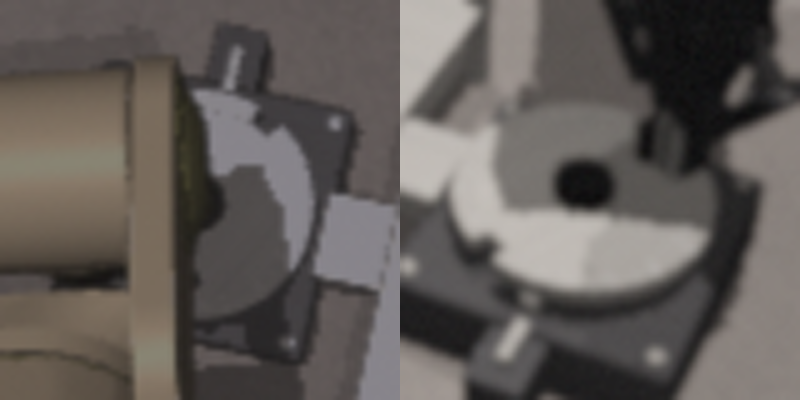

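The disc turned: notch now at top (266,125), scene (485,245). I'll measure the notch from now on by sampling brightness along the rim circle.

```bash
cat >> h.py <<'E'
A=np.array([.599,.1235])
def notch(lo=-80,hi=20,zd=.067):
    for n in("top","scene"):
        g=cv2.cvtColor(snapshot(n)[...,::-1],6).astype(np.float32)
        th=np.arange(lo,hi,1.); prof=0
        for r in(.058,.060,.062):
            uv=np.array([proj(n,(A[0]+r*np.cos(a),A[1]+r*np.sin(a),zd)) for a in np.radians(th)],np.float32)
            prof=prof+cv2.remap(g,uv[:,0],uv[:,1],1).ravel()/3
        print(n,list(zip(th[::3].astype(int).tolist(),prof[::3].astype(int).tolist())))
E
python3 - <<'E'
from h import *
notch()
q=plane("top",(195+266/5-.5,135+125/5-.5),.068)[:2]-A; print(np.hypot(*q),np.degrees(np.arctan2(q[1],q[0])))
print(monitor.get_state()["tool_pos"])
E
```

```text
top [(-80, 130), (-77, 131), (-74, 131), (-71, 132), (-68, 131), (-65, 132), (-62, 132), (-59, 132), (-56, 132), (-53, 132), (-50, 132), (-47, 129), (-44, 98), (-41, 68), (-38, 61), (-35, 55), (-32, 63), (-29, 107), (-26, 129), (-23, 132), (-20, 132), (-17, 132), (-14, 132), (-11, 133), (-8, 132), (-5, 132), (-2, 132), (1, 122), (4, 86), (7, 50), (10, 41), (13, 45), (16, 61), (19, 98)]
scene [(-80, 184), (-77, 185), (-74, 185), (-71, 184), (-68, 182), (-65, 182), (-62, 183), (-59, 184), (-56, 184), (-53, 183), (-50, 178), (-47, 163), (-44, 131), (-41, 95), (-38, 77), (-35, 85), (-32, 124), (-29, 163), (-26, 177), (-23, 180), (-20, 181), (-17, 180), (-14, 181), (-11, 181), (-8, 181), (-5, 180), (-2, 179), (1, 181), (4, 182), (7, 179), (10, 170), (13, 161), (16, 159), (19, 160)]
0.05896829300050858 -38.44109801010194
[0.57784461 0.16671305 0.05078421]
```

>>> carry_out([
  [0, [-0.0017, -0.0024, 0], 0],
  [0, [-0.0015, -0.0024, 0], 0],
  [0, [-0.0012, -0.0024, 0], 0],
  [0, [-0.0012, -0.0024, 0], 0],
  [0, [-0.0008, -0.0021, 0], 0],
  [0, [-0.0008, -0.0022, 0], 0],
  [0, [-0.0004, -0.0015, 0], 0],
  [0, [0, 0, 0], 0],
  [0, [0, 0, 0], 0],
  [0, [0, 0, 0], 0],
])

```text
clock: 8.1
tool_pos: [0.5702, 0.1513, 0.0509]
tcp_rot: [0.339, 0.941, -0.0, 0.0]
ft_force: [-0.0, -0.3, 0.2]
opening: -0.0
gripper_force: 0.1
```

```bash
sed -i 's/::3\]/::2]/g' h.py; python3 - <<'E'
from h import *
notch(-40,20)
print(monitor.get_state()["tool_pos"]-[*A,0])
E
```

```text
top [(-40, 132), (-38, 132), (-36, 132), (-34, 132), (-32, 132), (-30, 132), (-28, 131), (-26, 125), (-24, 104), (-22, 79), (-20, 66), (-18, 63), (-16, 71), (-14, 89), (-12, 73), (-10, 55), (-8, 43), (-6, 49), (-4, 73), (-2, 91), (0, 95), (2, 95), (4, 95), (6, 95), (8, 95), (10, 95), (12, 95), (14, 93), (16, 88), (18, 79)]
scene [(-40, 183), (-38, 183), (-36, 182), (-34, 181), (-32, 180), (-30, 180), (-28, 174), (-26, 161), (-24, 138), (-22, 112), (-20, 90), (-18, 80), (-16, 78), (-14, 86), (-12, 109), (-10, 141), (-8, 165), (-6, 173), (-4, 172), (-2, 168), (0, 164), (2, 165), (4, 163), (6, 161), (8, 160), (10, 159), (12, 159), (14, 160), (16, 160), (18, 160)]
[-0.02880044  0.02783965  0.050873  ]
```

>>> carry_out([
  [0, [-0.0003, -0.0013, 0], 0],
  [0, [-0.0003, -0.0013, 0], 0],
  [0, [-0.0003, -0.0013, 0], 0],
  [0, [0, 0, 0], 0],
  [0, [0, 0, 0], 0],
  [0, [0, 0, 0], 0],
  [0, [0, 0, 0], 0],
  [0, [0, 0, 0], 0],
  [0, [0, 0, 0], 0],
  [0, [0, 0, 0], 0],
])

```text
clock: 9.45
tool_pos: [0.5693, 0.1475, 0.0509]
tcp_rot: [0.339, 0.941, -0.0, 0.0]
ft_force: [0.2, 1.0, -0.1]
opening: -0.002
gripper_force: 0.2
```

```bash
python3 - <<'E'
from h import *
notch(-32,12)
print(monitor.get_state()["tool_pos"]-[*A,0])
look("pics/crop6.png")
E
```

```text
top [(-32, 132), (-30, 133), (-28, 133), (-26, 133), (-24, 133), (-22, 130), (-20, 119), (-18, 88), (-16, 60), (-14, 43), (-12, 48), (-10, 67), (-8, 88), (-6, 92), (-4, 92), (-2, 92), (0, 92), (2, 91), (4, 91), (6, 91), (8, 91), (10, 82)]
scene [(-32, 181), (-30, 181), (-28, 180), (-26, 180), (-24, 178), (-22, 169), (-20, 151), (-18, 124), (-16, 96), (-14, 80), (-12, 78), (-10, 80), (-8, 90), (-6, 112), (-4, 136), (-2, 151), (0, 158), (2, 161), (4, 162), (6, 163), (8, 162), (10, 160)]
[-0.02973271  0.02395831  0.0508749 ]
```

View pics/crop6.png

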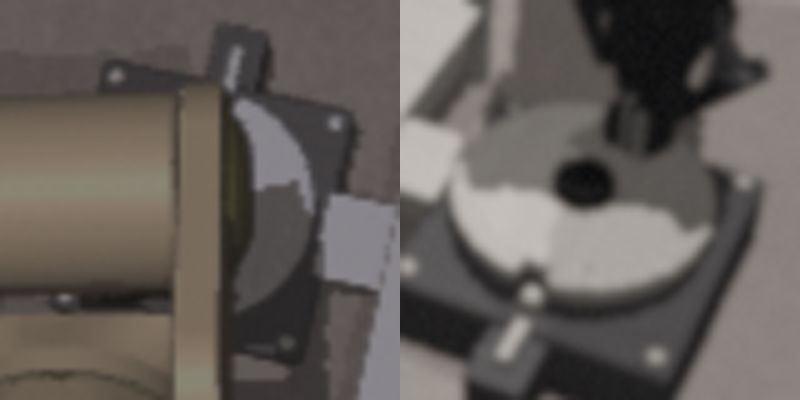

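Scene half: the notch sits right above the pin (532,290), in line with the rib. Edge mean is -11.1° against a target of -10.9°. Backing off, raising and moving over the cap.

>>> carry_out([
  [0, [0.003, 0.004, 0], 0],
  [0, [0.003, 0.004, 0], 0],
  [0, [0, 0, 0.01], 0],
  [0, [0, 0, 0.02], 0],
  [0, [0, 0, 0.01], 0],
  [0, [0.0118, -0.016, 0], 0],
  [0, [0.0119, -0.016, 0], 0],
  [0, [0, 0, -0.015], 0],
  [0, [0, 0, -0.01], 0],
  [0, [0, 0, 0], 0],
])

```text
clock: 10.9
tool_pos: [0.598, 0.1238, 0.0643]
tcp_rot: [0.338, 0.941, -0.0, -0.001]
ft_force: [1.1, -0.1, 0.1]
opening: -0.001
gripper_force: 0.0
```

```bash
python3 - <<'E'
from h import *
notch(-28,6)
print(monitor.get_state()["tool_pos"],monitor.get_state()["ft_force"])
E
```

```text
top [(-28, 111), (-26, 111), (-24, 110), (-22, 100), (-20, 78), (-18, 75), (-16, 89), (-14, 117), (-12, 125), (-10, 128), (-8, 128), (-6, 127), (-4, 128), (-2, 128), (0, 127), (2, 127), (4, 127)]
scene [(-28, 167), (-26, 162), (-24, 159), (-22, 151), (-20, 135), (-18, 112), (-16, 89), (-14, 77), (-12, 75), (-10, 78), (-8, 90), (-6, 113), (-4, 136), (-2, 152), (0, 159), (2, 161), (4, 162)]
[0.59885371 0.12385697 0.06583658] [ 0.34607575 -0.02886091  0.33092259]
```

Notch unchanged. Lowering onto the cap in small steps.

>>> carry_out([
  [0, [0, 0, -0.004], 0],
  [0, [0, 0, -0.004], 0],
  [0, [0, 0, -0.003], 0],
  [0, [0, 0, -0.002], 0],
  [0, [0, 0, -0.002], 0],
  [0, [0, 0, -0.002], 0],
  [0, [0, 0, -0.002], 0],
  [0, [0, 0, 0], 0],
  [0, [0, 0, 0], 0],
  [0, [0, 0, 0], 0],
])

```text
clock: 12.25
tool_pos: [0.599, 0.1235, 0.0473]
tcp_rot: [0.339, 0.941, 0.0, 0.0]
ft_force: [-2.7, -0.2, 5.9]
opening: -0.003
gripper_force: 2.8
```

>>> carry_out([
  [0, [0, 0, -0.001], 0],
  [0, [0, 0, -0.001], 0],
  [0, [0, 0, -0.001], 0],
  [0, [0, 0, -0.001], 0],
  [0, [0, 0, -0.001], 0],
  [0, [0, 0, 0], 0],
  [0, [0, 0, 0], 0],
  [0, [0, 0, 0], 0],
  [0, [0, 0, 0], 0],
  [0, [0, 0, 0], 0],
])

```text
clock: 13.5
tool_pos: [0.599, 0.1235, 0.0426]
tcp_rot: [0.339, 0.941, 0.0, 0.0]
ft_force: [-3.5, 0.9, 8.0]
opening: -0.002
gripper_force: 3.9
```

>>> carry_out([
  [0, [0, 0, -0.001], 0],
  [0, [0, 0, -0.001], 0],
  [0, [0, 0, -0.001], 0],
  [0, [0, 0, -0.001], 0],
  [0, [0, 0, -0.001], 0],
  [0, [0, 0, -0.001], 0],
  [0, [0, 0, 0], 0],
  [0, [0, 0, 0], 0],
  [0, [0, 0, 0], 0],
  [0, [0, 0, 0], 0],
])

```text
clock: 14.75
tool_pos: [0.5997, 0.1236, 0.0419]
tcp_rot: [0.338, 0.941, 0.0, 0.002]
ft_force: [-21.2, -1.6, 48.8]
opening: 0.002
gripper_force: 24.1
```

Hard stop at about 49 N. Retreating straight up and clear to look.

>>> carry_out([
  [0, [0, 0, 0.006], 0],
  [0, [0, 0, 0.01], 0],
  [0, [0, 0, 0.03], 0],
  [0, [0, 0, 0.05], 0],
  [0, [-0.03, 0.03, 0.03], 0],
  [0, [-0.04, 0.04, 0], 0],
  [0, [-0.04, 0.04, 0], 0],
  [0, [-0.04, 0.04, 0], 0],
  [0, [-0.04, 0.04, 0], 0],
  [0, [-0.04, 0.04, 0], 0],
])

```text
clock: 16.0
tool_pos: [0.3677, 0.3545, 0.1619]
tcp_rot: [0.339, 0.941, 0.0, 0.0]
ft_force: [0.8, 1.3, -0.5]
opening: 0.0
gripper_force: 0.0
```

```bash
python3 - <<'E'
from h import *
look("pics/crop7.png")
notch(-28,6,.056)
C={}
for n,(a,b,c,d) in dict(top=(160,190,220,248),scene=(198,225,270,294)).items():
    g=cv2.cvtColor(snapshot(n)[...,::-1],6); m=(g<60).astype(np.uint8); k=np.zeros_like(m);k[a:b,c:d]=m[a:b,c:d]
    N,l,st,ce=cv2.connectedComponentsWithStats(k); i=1+np.argmax(st[1:,4]); C[n]=ce[i]; print(n,st[i],ce[i])
p,d=ray("top",C["top"]);q,e=ray("scene",C["scene"]);x=np.linalg.lstsq(np.c_[d,-e],q-p,rcond=None)[0];print(p+d*x[0],q+e*x[1])
E
```

```text
top [(-28, 136), (-26, 135), (-24, 135), (-22, 133), (-20, 118), (-18, 90), (-16, 71), (-14, 84), (-12, 98), (-10, 103), (-8, 86), (-6, 87), (-4, 101), (-2, 127), (0, 133), (2, 136), (4, 136)]
scene [(-28, 184), (-26, 183), (-24, 181), (-22, 174), (-20, 161), (-18, 140), (-16, 128), (-14, 135), (-12, 147), (-10, 148), (-8, 142), (-6, 143), (-4, 159), (-2, 175), (0, 182), (2, 183), (4, 183)]
top [230 171  10  10  81] [234.40740741 175.65432099]
scene [277 211   9   9  64] [280.984375 215.0625  ]
[0.59929581 0.12368529 0.05997975] [0.59931312 0.12359361 0.05997413]
```

View pics/crop7.png

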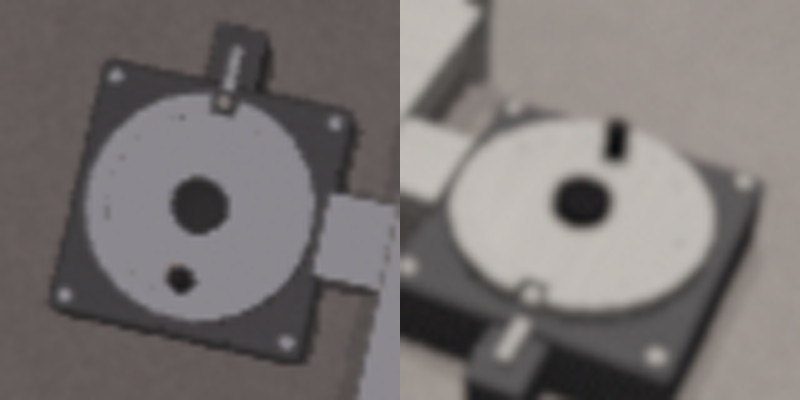

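The pin (scene (532,292)) stands inside the notch. The cap has dropped from z ≈ 0.074 to 0.060, so the disc is fully seated, and the arm is clear.

```bash
python3 -c "
from h import *
print(order.job_done())"
```

```text
the job is handed in; nothing more can be done
None
```

The disc is turned to the pin and pressed down to its hard stop with the pin in the notch, the arm is clear, and the job is handed in at about 16 s (the first push passed over the post without touching it).

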